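# Open the cap bin for the stock camera and ease it shut

## Robot

A 7-joint arm with a two-finger parallel gripper is mounted at the origin on the work surface. World frame = base frame: x ahead of the robot, y to its left, z up, the work surface at z = 0. Lengths are in m, angles in rad, forces in N, time in s.
With the tool pointing down it reaches from about 0.425 to 0.925 m from the base axis. Payload 6.8 kg.
Tool frame: the origin (TCP) lies at the very end of the fingers, on their centre line; the grasp point (between the pads) lies 19 mm behind it (tcp_to_grasp is the distance from the TCP to the grasp point, in m); z points along the fingers, y is the direction in which the jaws open and shut (so a half turn about z gives the same grasp; the last joint's range is limited). The gripper opens to 85 mm and grips with 20 to 120 N. Pads are 22 mm wide; open, the fingers measure 114 mm over their backs; the gripper's body (76 mm by 85 mm) begins 54 mm behind the grasp point. The pads swing forward as they close: fully open they stand 13 mm farther back than shut.
Start: joints at [-1.317, 0.477, 0.022, 1.555, -0.011, 1.109, -0.083], TCP at [0.239, 0.631, 0.208] pointing down, gripper open.
Joint ranges: [-2.96, 2.96], [-0.34, 2.1], [-1.41, 1.46], [0.24, 2.44], [-1.37, 4.51], [0.17, 1.92], [-2.96, 2.96]. Speed limits (rad/s): [2.39, 2.39, 3.14, 3.14, 3.14, 3.14, 3.14].

## Interface

Orientations are given as a unit quaternion [w, x, y, z].
In Python, from station import * gives the robot as it stands.
- The arm moves only by the tool apply_moves, never from a script. Its argument "increments" is one flat list of numbers, 5 for each row, row after row: the finger opening in mm, from 0 to 85.4, then the shift along the tool's x, y, z in mm, then the turn about the tool's z in degrees. In form: [claw, tx, ty, tz, roll, claw, tx, ty, tz, roll, ...]. A call has 1 to 12 rows; each row shifts and turns the pose as measured when the row begins, along the tool's axes as they then stand; what a row does not reach is not made up. A row lasts 1/8 s, in which the tool goes at most 62.5 mm and 10.7 degrees, less where a joint would pass 70% of its speed; a pose out of reach is approached as far as the arm can. A call with a gripper value outside its range is refused whole. The fingers move at their own pace and stop on an object; "squeeze" is the grip in N (left out, the last holds). Time passes only in rows, so rows that do not move let the fingers close. It gives the time, the measured TCP pose, the force and the opening at its end, in the units of the state.
- get_obs(): the state, without advancing time (a new reading comes with each control period).
- read_camera(name): name is "side" or "top" or "wrist"; returns (picture, depth): 400x640x3 uint8, blue, green, red; 400x640 float32, m along the optical axis (not along the pixel's ray), 0 where there is no reading.
- get_calibration(name): a dict with "mtx" (3x3 intrinsics, pixels), "camera_from_world" (4x4, takes a point from world to camera coordinates); the wrist camera has in their place "T_tool_cam" (4x4, takes a point from camera to tool coordinates, whose origin is the TCP and whose axes are the flange's). Camera axes: x right, y down, z forward; pixel columns grow to the right and rows downward; lengths in m; the calibration is good to about 2 mm. A picture is of the moment at which its call begins: read the wrist's pose just before it. get_calibration takes no time and is no camera call.
- hand_in(): hands the job in, once; it reports no verdict.
Trained networks look in the newest picture that a camera, given by its name, has taken for a name from the list of things; names that differ only in an ending like _2 or _b are one class to them, and where a whole thing is asked for, a point or a joint stands for the part that bears it (a point fixed in the world has none). Each returns a list of dicts, best first, with "p" (0 to 1); they miss things now and then, are a little off and sometimes report something else, mostly with a low value. They report only what shows in the picture. A call takes as long as a camera call. They do not tell look-alikes from the thing itself.
- outline_of(camera, thing): "pixels" (400x640 bool, what is visible of it) and "extent" ([centre column, centre row, width, height] in pixels, round what is visible of it).
The state is a dict: "t": time; "q": joint angles; "joint_vel": joint speeds; "joint_torque": joint torques, N m; "eef_pos": TCP position; "tool_rot": TCP orientation; "contact_force": force on the tool from outside, world axes, zero at the start; "torque": the same for the moment, N m; "gripper_width": opening from 0.0 (shut) to 1.0 (fully open).
Only numpy, scipy, OpenCV 4.12 (cv2) and the standard library are available. Lean on these libraries where they do the work, as an engineer would, in place of code of your own. Each camera call takes 0.05 s, during which the arm holds its last target.

## Task

The overhead stock camera needs to see into the green-lidded bin: press its front lever down from above with the fingertips until the lid is fully open, and keep it open for three seconds. Then ease the lever back up slowly, over some three seconds, so that the lid closes fully without slamming, and let go. Do not touch the lid itself, do not open the orange bin, and leave the jars and the bottle where they stand.

Things in the scene. Friction and masses are not known exactly. Their poses are not given: they have to be found in the camera images.
- green_bin: green-lidded stock bin of galvanised steel, 150 mm square, screwed to the bench; lid (156 x 182 mm, green) closes it at 146 to 152 mm height and hinges on the rim farthest from the robot. Origin: centre of its underside, on the bench; its x axis points from the lever side to the hinge side, z up. Keep a wide gripper's long side parallel with its front
- green_paddle (a point): centre of the top face of the green paddle, the pressing plate (50 mm wide, 40 mm front to back) at the front end of the green lever, 170 mm in front of the bin's centre, 90 mm clear of the front of the bin and lid. It stands 95 mm above the bench at rest and sinks 51 mm on an arc, to about 45 mm; horizontally it shifts by less than 5 mm. Axes as the bin's (x away from the robot, z up) and tilting with the lever
- green_lever (a joint): front lever of the green bin, rad: 0 at rest (up), 0.3 fully pressed down on its stop. A spring and the lid's weight bring it back up; keeping it down takes about 3 to 7 N at the paddle. Its pivot lies across the bin, 80 mm above the bench at the middle of the bin's sides, 170 mm behind the paddle's centre
- green_lid (a joint): hinge of the green lid, rad: 0 closed, 1.2 fully open (near upright). Linked rigidly to its lever: the lid turns 4 times the lever's angle, and nothing but the lever holds it open: let go, it falls shut at once
- orange_bin: orange-lidded stock bin of galvanised steel, 150 mm square, screwed to the bench; lid (156 x 182 mm, orange) closes it at 146 to 152 mm height and hinges on the rim farthest from the robot. Origin: centre of its underside, on the bench; its x axis points from the lever side to the hinge side, z up. Keep a wide gripper's long side parallel with its front
- orange_paddle (a point): centre of the top face of the orange paddle, the pressing plate (50 mm wide, 40 mm front to back) at the front end of the orange lever, 170 mm in front of the bin's centre, 90 mm clear of the front of the bin and lid. It stands 95 mm above the bench at rest and sinks 51 mm on an arc, to about 45 mm; horizontally it shifts by less than 5 mm. Axes as the bin's (x away from the robot, z up) and tilting with the lever
- orange_lever (a joint): front lever of the orange bin, rad: 0 at rest (up), 0.3 fully pressed down on its stop. A spring and the lid's weight bring it back up; keeping it down takes about 3 to 7 N at the paddle. Its pivot lies across the bin, 80 mm above the bench at the middle of the bin's sides, 170 mm behind the paddle's centre
- orange_lid (a joint): hinge of the orange lid, rad: 0 closed, 1.2 fully open (near upright). Linked rigidly to its lever: the lid turns 4 times the lever's angle, and nothing but the lever holds it open: let go, it falls shut at once
- jar_mid (a point): middle (half-way up) of a loose white cream jar, 64 mm across, 55 mm tall, beside the green bin's lever; leave it alone
- spare_jar_mid (a point): middle of a second such jar, beside the orange bin's lever; leave it alone
- bottle_mid (a point): middle of a loose green lotion bottle, 50 mm across, 150 mm tall, beside the orange bin; leave it alone
Things that resemble listed ones, but are neither listed nor needed, are in the scene too. Several things look just like the part that bears bottle_mid: the one meant starts farthest to the robot's left. What is shaped like the part that bears spare_jar_mid but brown or pink is not meant.

How it is judged:
By the outcome, as a careful person would: the job done as asked, in the order asked, and still so for the second after the job is handed in, with the robot touching nothing.
It also fails if it takes over 48 s, if anything falls off the work surface, if the arm or the gripper's body presses on something with over 40 N, if the wrist force passes 120 N, or if a joint passes its speed limit or range.

## Working session

There is one attempt and no reset: what is moved stays moved. The work goes in short steps, Python scripts to look and compute and a tool call to move; the robot and the scene stay as the last step left them, time stands still between calls to the robot, and variables do not carry over. Pictures are saved under pics/ and viewed, and the job is handed in when it is done.

Besides the shell and the picture viewer there is one more tool, called after "Call:" as name(argument=value, ...) on one line, values as JSON. apply_moves: Moves the arm, as the interface text tells. Its arguments: {"type":"object","properties":{"increments":{"type":"array"},"squeeze":{"type":"number"}},"required":["increments"]}

```bash
mkdir -p pics; ls; cat > h.py <<'E'
from station import *
import numpy as np, cv2
def pts(cam,mask,depth):
    c=get_calibration(cam); K=np.array(c["mtx"]); T=np.linalg.inv(np.array(c["camera_from_world"]))
    v,u=np.where(mask&(depth>0)); z=depth[v,u]
    P=np.stack([(u-K[0,2])/K[0,0]*z,(v-K[1,2])/K[1,1]*z,z,np.ones_like(z)])
    return (T@P)[:3].T
E
python3 - <<'E'
from h import *
o=get_obs(); print({k:np.round(v,3) for k,v in o.items()})
for c in ("top","side"):
    im,d=read_camera(c); cv2.imwrite(f"pics/{c}0.png",im); np.save(f"{c}0.npy",d)
    for n in ("green_bin","green_paddle","green_lid","orange_paddle","jar_mid"):
        for r in outline_of(c,n)[:3]:
            P=pts(c,r["pixels"],d)
            print(c,n,round(r["p"],2),np.round(r["extent"]),np.round(np.median(P,0),3) if len(P) else None, np.round(np.percentile(P,[3,97],axis=0),3).tolist() if len(P) else None)
E
```

```text
pics
{'t': np.float64(0.0), 'q': array([-1.317,  0.478,  0.022,  1.556, -0.012,  1.109, -0.083]), 'joint_vel': array([-0.   , -0.002, -0.001, -0.   ,  0.   ,  0.001, -0.001]), 'joint_torque': array([ 0.0000e+00, -5.9645e+01,  1.6080e+00, -2.8119e+01,  1.2000e-02,
        1.0000e-02, -0.0000e+00]), 'eef_pos': array([0.239, 0.631, 0.207]), 'tool_rot': array([-0.   ,  0.18 ,  0.984, -0.001]), 'contact_force': array([-0.275, -0.105, -0.447]), 'torque': array([-0.009, -0.009, -0.012]), 'gripper_width': np.float64(1.001)}
top green_bin 0.63 [437. 196. 105. 128.] [ 0.596 -0.212  0.152] [[0.458, -0.309, 0.003], [0.694, -0.134, 0.155]]
top green_bin 0.21 [366. 212.  27.  27.] [ 0.535 -0.066  0.055] [[0.508, -0.096, 0.002], [0.564, -0.038, 0.059]]
top green_paddle 0.66 [425. 204.  73. 108.] [ 0.5   -0.189  0.089] [[0.437, -0.287, 0.001], [0.665, -0.123, 0.098]]
top green_lid 0.92 [443. 175.  92.  82.] [ 0.615 -0.224  0.153] [[0.54, -0.312, 0.149], [0.691, -0.138, 0.156]]
top orange_paddle 0.8 [244. 232.  75.  53.] [0.489 0.213 0.09 ] [[0.431, 0.145, 0.077], [0.534, 0.308, 0.098]]
side green_bin 0.72 [331. 167.  98.  64.] [ 0.603 -0.163  0.099] [[0.476, -0.294, 0.005], [0.7, -0.128, 0.154]]
side green_paddle 0.6 [331. 170.  90.  28.] [ 0.519 -0.164  0.087] [[0.44, -0.292, 0.067], [0.678, -0.12, 0.097]]
side green_lid 0.94 [315. 143.  68.  30.] [ 0.615 -0.209  0.153] [[0.54, -0.308, 0.149], [0.694, -0.131, 0.155]]
side orange_paddle 0.67 [312. 262. 120.  65.] [0.5   0.233 0.087] [[0.434, 0.141, 0.003], [0.635, 0.343, 0.096]]
side orange_paddle 0.26 [307. 260. 134. 104.] [0.589 0.301 0.132] [[0.461, 0.161, 0.003], [0.69, 0.343, 0.154]]
side jar_mid 0.57 [334. 206.  18.  30.] [ 0.534 -0.047  0.045] [[0.507, -0.095, 0.003], [0.565, -0.036, 0.057]]
```

View pics/top0.png

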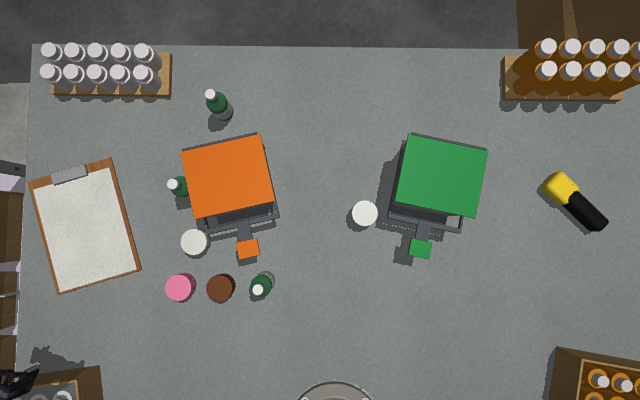

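View pics/side0.png

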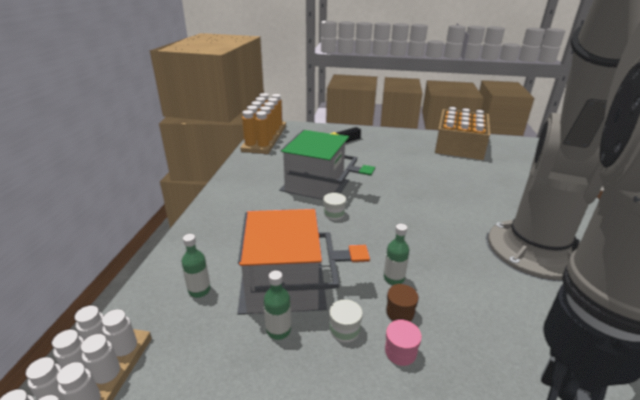

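```bash
python3 - <<'E'
from h import *
d=np.load("top0.npy"); m=np.ones_like(d,bool)
P=pts("top",m,d); 
s=(P[:,2]>.146)&(P[:,2]<.16)&(abs(P[:,1]+.22)<.13)&(abs(P[:,0]-.61)<.13)
print("lid",cv2.minAreaRect((P[s,:2]*1000).astype(np.float32)),s.sum())
s=(P[:,2]>.086)&(P[:,2]<.104)&(abs(P[:,1]+.19)<.1)&(abs(P[:,0]-.46)<.07)
print("pad region",s.sum(),cv2.minAreaRect((P[s,:2]*1000).astype(np.float32)))
q=P[s]; 
for a in np.arange(.42,.54,.005):
    t=q[(q[:,0]>=a)&(q[:,0]<a+.005)]
    if len(t): print(round(a,3),len(t),np.round([t[:,1].min(),t[:,1].max(),t[:,2].mean()],3))
# anything tall near the front
s=(P[:,0]>.33)&(P[:,0]<.56)&(P[:,1]<0)&(P[:,1]>-.4)&(P[:,2]>.02)
h=np.full((24,40),0.)
for p in P[s]:
    i,j=int((p[0]-.33)/.01),int((p[1]+.4)/.01)
    if i<24: h[i,j]=max(h[i,j],p[2]*1000)
for i,r in enumerate(h): print(330+10*i,' '.join('%3d'%x for x in r))
E
```

```text
lid ((618.5701293945312, -225.03370666503906), (183.13148498535156, 159.0774688720703), 78.43269348144531) 5868
pad region 873 ((479.7843017578125, -203.67059326171875), (172.0706024169922, 98.9710464477539), 89.6346664428711)
0.43 22 [-0.213 -0.18   0.095]
0.435 48 [-0.213 -0.164  0.095]
0.44 43 [-0.212 -0.163  0.096]
0.445 46 [-0.214 -0.163  0.096]
0.45 45 [-0.214 -0.165  0.095]
0.455 45 [-0.217 -0.166  0.095]
0.46 59 [-0.218 -0.167  0.096]
0.465 48 [-0.218 -0.169  0.096]
0.47 35 [-0.209 -0.169  0.093]
0.475 29 [-0.212 -0.171  0.09 ]
0.48 27 [-0.211 -0.181  0.09 ]
0.485 27 [-0.285 -0.183  0.089]
0.49 43 [-0.287 -0.183  0.089]
0.495 65 [-0.288 -0.186  0.089]
0.5 88 [-0.29  -0.185  0.089]
0.505 50 [-0.29  -0.188  0.089]
0.51 44 [-0.29  -0.163  0.089]
0.515 37 [-0.29  -0.142  0.088]
0.52 46 [-0.184 -0.118  0.088]
0.525 26 [-0.29  -0.118  0.088]
330   0   0   0   0   0   0   0   0   0   0   0   0   0   0   0   0   0   0   0   0   0   0   0   0   0   0   0   0   0   0   0   0   0   0   0   0   0   0   0   0
340   0   0   0   0   0   0   0   0   0   0   0   0   0   0   0   0   0   0   0 
[... 2991 characters left out ...]
   0  58  58  59  58  58  57  57   0   0   0
530   0   0   0   0   0   0   0   0   0 151 154 154 154 154 154 155 154 154 151   0   0   0   0   0   0   0  86  90  88   0  59  58  58  59  58  57  57   0   0   0
540   0   0   0   0   0   0   0   0   0 155 155 155 155 155 156 156 156 155 153 155 155 154 153   0   0   0   0  89  79   0  60  58  59  59  59  59  56   0   0   0
550   0   0   0   0   0   0   0   0   0 154 154 155 154 154 155 157 155 156 154 156 155 156 154 155 156 152 153 153   0   0  56  57  58  59  59  58  52   0   0   0
560   0   0   0   0   0   0   0   0   0   0   0   0   0   0   0   0   0   0   0   0   0   0   0   0   0   0   0   0   0   0   0   0   0   0   0   0   0   0   0   0
```

The top view shows the green lid at about (443,175), its paddle at (420,249) and the jar at (365,213). From depth, the paddle centre is about (0.453, -0.191, 0.095) and the bin's yaw is about -11.6°. I'll raise the tool, align it and close the fingers, then move over in an arc.

Call:
apply_moves(increments=[0,0,0,-25,-4.5,0,0,0,-25,-4.6,0,-32,-27,0,0,0,-32,-27,0,0,0,-32,-27,0,0,0,-32,-27,0,0,0,-32,-27,0,0,0,-32,-27,0,0,0,-32,-27,0,0,0,-32,-27,0,0,0,-32,-27,0,0,0,-32,-27,0,0])

```text
t: 2.1
eef_pos: [0.5053, 0.2982, 0.2606]
tool_rot: [0.0, 0.095, 0.996, 0.002]
contact_force: [-0.3, 1.5, -0.1]
gripper_width: -0.003
```

```bash
cat > s.py <<'E'
from h import *
from scipy.spatial.transform import Rotation as R
import sys
o=get_obs(); q=np.array(o["tool_rot"]); M=R.from_quat(q[[1,2,3,0]]).as_matrix()
print("t",round(float(o["t"]),3),"p",np.round(o["eef_pos"],4),"F",np.round(o["contact_force"],2),"w",o["gripper_width"])
print("x ang",np.degrees(np.arctan2(M[1,0],M[0,0])),"z",np.round(M[:,2],4))
print("q",np.round(o["q"],2))
T=np.array(eval(sys.argv[1])) if len(sys.argv)>1 else np.array([.452,-.191,.115])
print("to go tool mm",np.round(M.T@(T-o["eef_pos"])*1000,1))
E
python3 s.py "[.50,-.1,.25]"
```

```text
t 2.1 p [0.5053 0.2982 0.2606] F [-0.34  1.53 -0.07] w -0.002793756746539839
x ang 169.1541502409743 z [ 9.e-04  4.e-03 -1.e+00]
q [-0.76  0.28  0.15  1.72 -0.05  1.14  0.79]
to go tool mm [ -69.7 -392.1    9. ]
```

Call:
apply_moves(increments=[0,-7,-39,1,0,0,-7,-39,1,0,0,-7,-39,1,0,0,-7,-39,1,0,0,-7,-39,1,0,0,-7,-39,1,0,0,-7,-39,1,0,0,-7,-39,1,0,0,-7,-39,1,0,0,-7,-39,1,0])

```text
t: 3.35
eef_pos: [0.5017, -0.1114, 0.2506]
tool_rot: [0.004, 0.095, 0.995, 0.003]
contact_force: [1.3, 0.2, 0.2]
gripper_width: 0.001
```

```bash
python3 s.py "[.452,-.191,.17]"
```

```text
t 3.35 p [ 0.5017 -0.1114  0.2506] F [1.32 0.21 0.17] w 0.0009784973345462068
x ang 169.05082509961395 z [ 0.0077  0.0061 -1.    ]
q [-0.25  0.17  0.4   1.91 -0.08  1.07  1.56]
to go tool mm [ 34.2 -88.2  79.7]
```

Call:
apply_moves(increments=[0,11,-29,10,-0.5,0,11,-29,15,0,0,11,-29,20,0,0,0,0,20,0,0,0,0,10,0,0,0,0,0,0])

```text
t: 4.1
eef_pos: [0.4527, -0.1972, 0.1746]
tool_rot: [0.006, 0.094, 0.996, 0.003]
contact_force: [-0.4, -0.2, 0.8]
gripper_width: 0.001
```

```bash
python3 s.py "[.453,-.191,.105]"; python3 - <<'E'
from h import *
for c in ("top","wrist"):
    im,d=read_camera(c); cv2.imwrite(f"pics/{c}1.png",im)
    np.save(f"{c}1.npy",d)
E
```

```text
t 4.1 p [ 0.4527 -0.1972  0.1746] F [-0.39 -0.21  0.82] w 0.0005077325712644886
x ang 169.1801476481202 z [ 0.0126  0.0045 -0.9999]
q [-0.1   0.22  0.46  2.05 -0.14  0.89  1.81]
to go tool mm [ 1.7  5.6 69.7]
```

View pics/wrist1.png

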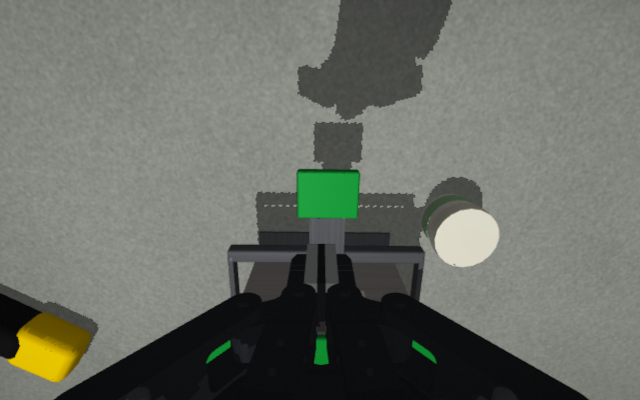

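View pics/top1.png

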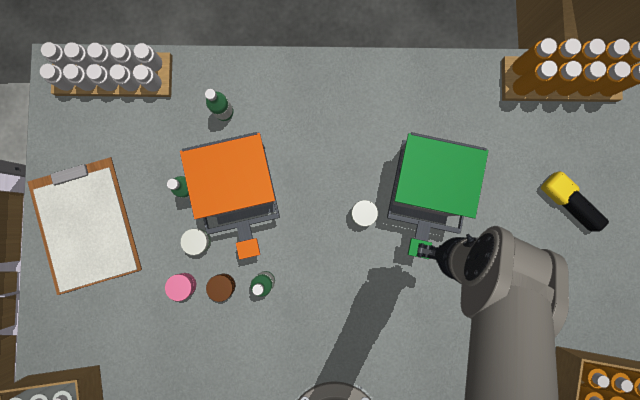

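```bash
python3 - <<'E'
from h import *
im=cv2.imread("pics/wrist1.png").astype(int); d=np.load("wrist1.npy")
c=get_calibration("wrist");K=np.array(c["mtx"]);T=np.array(c["T_tool_cam"])
m=(im[...,1]>90)&(im[...,2]<60)&(d>0); m[240:]=0
v,u=np.where(m);z=d[v,u]
P=(T@np.stack([(u-K[0,2])/K[0,0]*z,(v-K[1,2])/K[1,1]*z,z,np.ones_like(z)]))[:3].T
P=P[abs(P[:,2]-np.median(P[:,2]))<.006]
print(np.median(P,0),P.min(0),P.max(0))
E
```

```text
[0.00223014 0.00418251 0.07980671] [-0.01879877 -0.02035398  0.07756031] [0.02086019 0.02943921 0.08359935]
```

Wrist depth puts the paddle centre at tool offset (1, 4.5, 79) mm, which agrees with the top camera. I'll correct sideways and come down to about 6 mm above it.

Call:
apply_moves(increments=[0,1,5,0,0,0,0,0,20,0.4,0,0,0,20,0.4,0,0,0,20,0,0,0,0,10,0,0,0,0,2,0])

```text
t: 4.95
eef_pos: [0.4596, -0.189, 0.1055]
tool_rot: [0.011, 0.099, 0.995, 0.003]
contact_force: [0.6, 0.6, 0.3]
gripper_width: -0.001
```

```bash
python3 s.py "[.453,-.191,.095]"
```

```text
t 4.95 p [ 0.4596 -0.189   0.1055] F [0.65 0.57 0.33] w -0.0010108009663546927
x ang 168.66677746263304 z [ 0.0229  0.0042 -0.9997]
q [-0.08  0.33  0.42  2.11 -0.22  0.72  1.86]
to go tool mm [ 6.3 -3.4 10.4]
```

Call:
apply_moves(increments=[0,3,-2,2,0,0,3,-1,2,0,0,1,0,4,0,0,0.5,0,4,0,0,0.5,0,4,0,0,0.5,0,4,0,0,0.5,0,4,0])

```text
t: 5.82
eef_pos: [0.4515, -0.1905, 0.0815]
tool_rot: [0.013, 0.099, 0.995, 0.003]
contact_force: [-0.4, 0.4, 0.4]
gripper_width: 0.001
```

```bash
python3 s.py "[.453,-.191,.045]"
```

```text
t 5.825 p [ 0.4515 -0.1905  0.0815] F [-0.43  0.41  0.37] w 0.0007738087473300542
x ang 168.66402059562955 z [ 0.0263  0.0037 -0.9996]
q [-0.05  0.36  0.4   2.14 -0.25  0.66  1.89]
to go tool mm [-0.7 -0.5 36.6]
```

```bash
python3 - <<'E'
from h import *
ims=[]
for c in ("side","wrist"):
    im,d=read_camera(c); np.save(c+"2.npy",d)
    if c=="side": im=cv2.resize(im[100:240,250:450],None,fx=4,fy=4)[:560]
    cv2.imwrite(f"pics/{c}2.png",im)
E
```

```text
(no output)
```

View pics/side2.png

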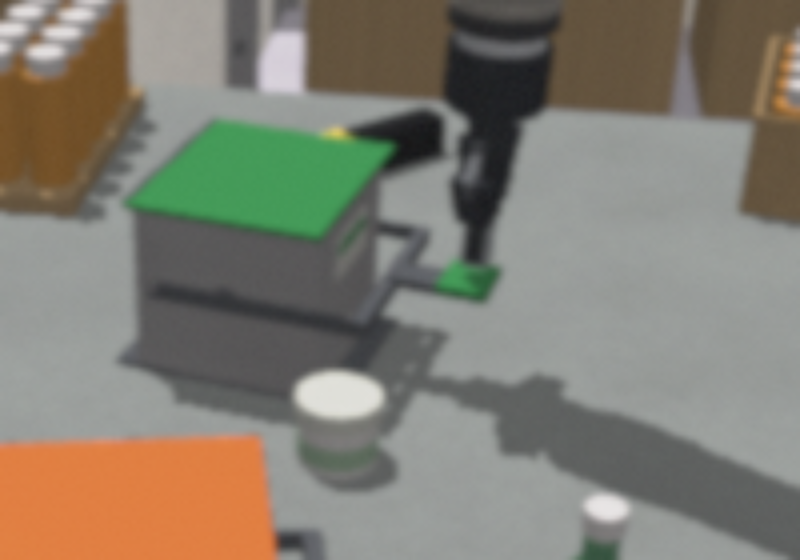

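View pics/wrist2.png

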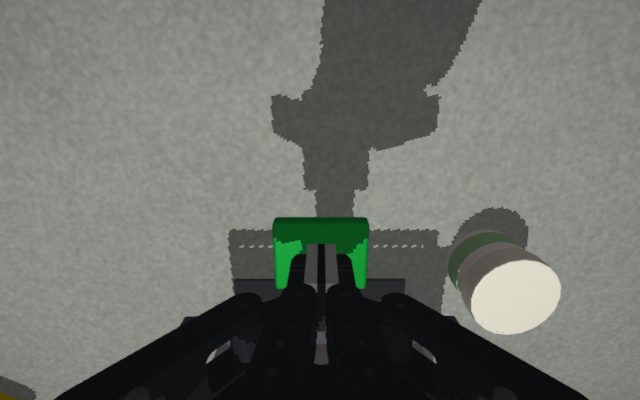

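```bash
python3 s.py; python3 - <<'E'
from h import *
from scipy.spatial.transform import Rotation as R
im=cv2.imread("pics/wrist2.png").astype(int); d=np.load("wrist2.npy")
c=get_calibration("wrist");K=np.array(c["mtx"]);T=np.array(c["T_tool_cam"])
m=(im[...,1]>60)&(im[...,2]<50)&(im[...,0]<90)&(im[...,1]>im[...,0]+30)&(d>0); m[300:]=0;m[:,:250]=0;m[:,400:]=0
v,u=np.where(m);z=d[v,u]
P=(T@np.stack([(u-K[0,2])/K[0,0]*z,(v-K[1,2])/K[1,1]*z,z,np.ones_like(z)]))[:3].T
print("tool",np.median(P,0),np.percentile(P,[2,98],axis=0))
o=get_obs();q=np.array(o["tool_rot"]);M=R.from_quat(q[[1,2,3,0]]).as_matrix()
W=P@M.T+o["eef_pos"];print("world",np.median(W,0),np.percentile(W,[2,98],axis=0))
A=np.c_[W[:,0],np.ones(len(W))];print("slope",np.linalg.lstsq(A,W[:,2],rcond=None)[0])
# fingers in wrist
v,u=np.where((d>0)&(im.sum(2)<120)); z=d[v,u]
F=(T@np.stack([(u-K[0,2])/K[0,0]*z,(v-K[1,2])/K[1,1]*z,z,np.ones_like(z)]))[:3].T
print("finger max z",np.percentile(F[(abs(F[:,0])<.03)&(abs(F[:,1])<.03)],[50,90,99,100],axis=0))
ds=np.load("side2.npy");r=outline_of("side","green_lid")
for x in r[:2]:
    p=pts("side",x["pixels"],ds);print("lid",x["p"],np.percentile(p,[3,50,97],axis=0))
E
```

```text
t 5.925 p [ 0.4511 -0.1904  0.0813] F [-0.47 -0.57 -0.5 ] w -0.002989868958212283
x ang 168.6613248791333 z [ 0.0254  0.0039 -0.9997]
q [-0.05  0.36  0.4   2.14 -0.25  0.66  1.89]
to go tool mm [ -1.8  -0.1 -33.6]
tool [ 0.00644943 -0.00190004 -0.014238  ] [[-0.02062278 -0.02526861 -0.01565394]
 [ 0.0163393   0.02294566 -0.01245251]]
world [ 0.44418355 -0.19007576  0.09546794] [[ 0.43178607 -0.21711596  0.09363207]
 [ 0.47335125 -0.16667554  0.09675495]]
slope [-0.3307654   0.24289613]
finger max z [[ 1.22986930e-02 -4.56284954e-05 -8.37062138e-02]
 [ 1.75142841e-02  2.20284476e-02 -1.53509337e-02]
 [ 1.87678443e-02  2.92397565e-02 -1.06886856e-02]
 [ 2.06065851e-02  2.99962056e-02 -5.88548872e-03]]
lid 0.65 [[ 0.54078088 -0.30912236  0.14964828]
 [ 0.615772   -0.21011198  0.15301425]
 [ 0.69421872 -0.13100538  0.15503138]]
```

The paddle hasn't moved: it is still at 95 mm, with no force and the lid shut. So the fingertips end about 14 mm short of the stated TCP. I'll go on in small steps and watch the force.

Call:
apply_moves(increments=[0,-0.5,0,3,0,0,0,0,3,0])

```text
t: 6.22
eef_pos: [0.4524, -0.1906, 0.0756]
tool_rot: [0.013, 0.099, 0.995, 0.003]
contact_force: [-1.0, -1.4, 0.7]
gripper_width: 0.002
```

```bash
python3 s.py "[.453,-.191,.045]"
```

```text
t 6.225 p [ 0.4524 -0.1906  0.0756] F [-1.02 -1.39  0.67] w 0.0024380813270700173
x ang 168.66337603989965 z [ 0.0267  0.0036 -0.9996]
q [-0.05  0.37  0.4   2.14 -0.25  0.65  1.9 ]
to go tool mm [ 0.1 -0.5 30.6]
```

```bash
cat > w.py <<'E'
from h import *
from scipy.spatial.transform import Rotation as R
import sys
n=sys.argv[1]
o=get_obs();q=np.array(o["tool_rot"]);M=R.from_quat(q[[1,2,3,0]]).as_matrix()
im,d=read_camera("wrist"); cv2.imwrite(f"pics/wrist{n}.png",im); im=im.astype(int)
c=get_calibration("wrist");K=np.array(c["mtx"]);T=np.array(c["T_tool_cam"])
def W(m):
    v,u=np.where(m);z=d[v,u]
    return (T@np.stack([(u-K[0,2])/K[0,0]*z,(v-K[1,2])/K[1,1]*z,z,np.ones_like(z)]))[:3].T
m=(im[...,1]>60)&(im[...,2]<50)&(im[...,0]<90)&(im[...,1]>im[...,0]+30)&(d>0); m[300:]=0;m[:,:250]=0;m[:,400:]=0
P=W(m)@M.T+o["eef_pos"];print("paddle",np.median(P,0),np.percentile(P,[2,98],axis=0))
im,ds=read_camera("side"); cv2.imwrite(f"pics/side{n}.png",cv2.resize(im[60:240,230:450],None,fx=3,fy=3))
for x in outline_of("side","green_lid")[:1]:
    p=pts("side",x["pixels"],ds);print("lid",x["p"],np.percentile(p,[3,50,97],axis=0).round(3).tolist())
E
python3 w.py 3
```

```text
paddle [ 0.44363191 -0.1900266   0.09519045] [[ 0.43167797 -0.21702155  0.09304938]
 [ 0.47256245 -0.16672819  0.0965999 ]]
lid 0.86 [[0.543, -0.302, 0.151], [0.616, -0.21, 0.153], [0.69, -0.132, 0.155]]
```

View pics/wrist3.png

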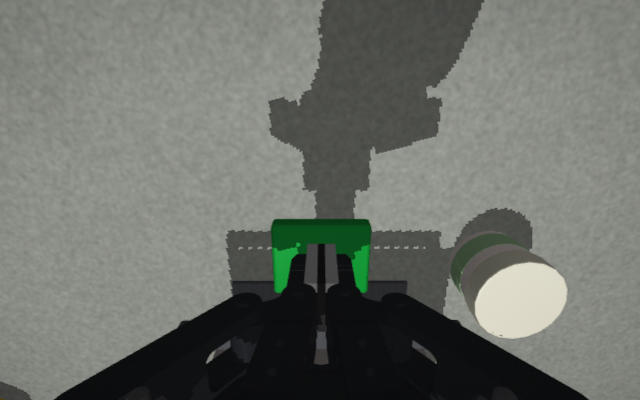

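View pics/side3.png

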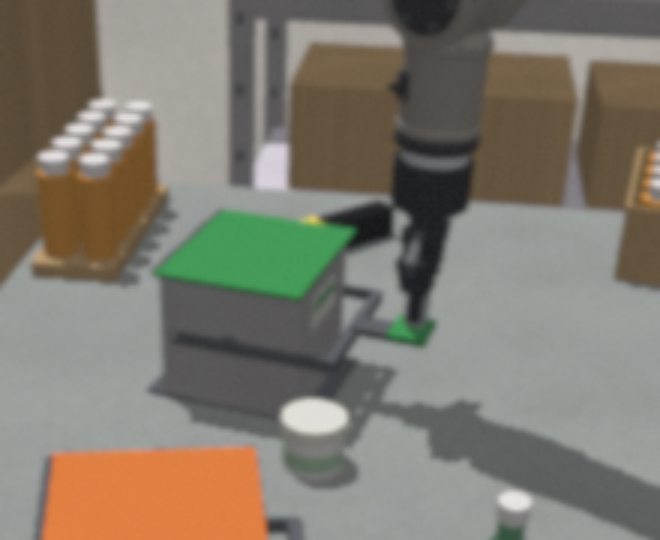

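```bash
python3 - <<'E'
from h import *
im,d=read_camera("wrist")
c=get_calibration("wrist");K=np.array(c["mtx"]);T=np.array(c["T_tool_cam"]); print(T.round(3))
for u in (300,312,332,342):
  for v in range(222,300,6):
    z=d[v,u]; p=T@[(u-K[0,2])/K[0,0]*z,(v-K[1,2])/K[1,1]*z,z,1]
    print(u,v,im[v,u],(p[:3]*1000).round(1))
E
```

```text
[[ 0.001 -0.952 -0.307  0.079]
 [ 1.     0.     0.001 -0.001]
 [-0.001 -0.307  0.952 -0.166]
 [ 0.     0.     0.     1.   ]]
300 222 [20 57  8] [ 17.1 -11.5 -14.6]
300 228 [26 78  9] [ 16.1 -11.2 -19.9]
300 234 [27 79  8] [ 13.4 -11.2 -21.1]
300 240 [28 79 11] [  9.8 -11.3 -20.3]
300 246 [ 40 110  17] [  6.5 -11.4 -20.3]
300 252 [27 78 10] [  2.9 -11.5 -19.7]
300 258 [16 15 14] [  7.5 -10.5 -34.3]
300 264 [17 16 15] [  7.5 -10.2 -39.9]
300 270 [26 24 23] [  7.9  -9.8 -45.6]
300 276 [16 15 15] [  7.8  -9.5 -50.1]
300 282 [16 15 14] [  6.8  -9.4 -52.9]
300 288 [16 14 14] [ 13.1  -8.4 -66.7]
300 294 [21 19 19] [ 13.2  -8.2 -70.4]
312 222 [19 58  9] [ 17.4  -5.4 -15.3]
312 228 [26 78 11] [ 15.8  -5.3 -19.3]
312 234 [28 80 11] [ 13.4  -5.3 -21.1]
312 240 [27 78  9] [  9.8  -5.4 -20.2]
312 246 [69 68 69] [ 11.3  -5.1 -29.8]
312 252 [69 69 69] [ 10.7  -5.  -34.7]
312 258 [69 68 68] [ 11.4  -4.8 -41.6]
312 264 [69 68 68] [ 10.7  -4.7 -45.6]
312 270 [69 68 68] [ 11.   -4.6 -50.8]
312 276 [69 69 69] [ 11.2  -4.4 -55.7]
312 282 [71 71 70] [ 11.5  -4.3 -60.3]
312 288 [15 15 13] [ 12.6  -4.2 -65.
[... 355 characters left out ...]
32 270 [69 68 68] [ 11.    3.5 -50.8]
332 276 [70 69 69] [ 11.1   3.4 -55.5]
332 282 [71 70 70] [ 11.    3.2 -59.5]
332 288 [16 16 15] [ 13.2   3.  -66.8]
332 294 [14 12 12] [ 12.3   2.9 -69.1]
342 222 [19 57  7] [ 17.7   9.6 -16. ]
342 228 [27 77  8] [ 15.7   9.5 -18.9]
342 234 [27 79  9] [ 13.1   9.5 -20.3]
342 240 [28 79 10] [  9.3   9.6 -19.3]
342 246 [27 78  9] [  6.4   9.6 -20. ]
342 252 [28 79 10] [  2.8   9.7 -19.4]
342 258 [15 13 12] [  7.4   8.7 -34.3]
342 264 [16 15 14] [  7.2   8.4 -39.2]
342 270 [26 25 23] [  7.1   8.1 -44.2]
342 276 [16 16 14] [  7.    7.8 -48.8]
342 282 [16 15 14] [  7.3   7.5 -53.8]
342 288 [16 13 14] [ 13.2   6.5 -66.8]
342 294 [21 19 18] [ 14.    6.2 -71.6]
```

Wrist depth shows the visible fingertips ending about 25 mm behind the TCP, so they are still about 5 mm above the paddle. I'll keep descending slowly.

Call:
apply_moves(increments=[0,0,0,3,0,0,0,0,3,0,0,0,0,3,0])

```text
t: 6.8
eef_pos: [0.4521, -0.1906, 0.0668]
tool_rot: [0.013, 0.099, 0.995, 0.003]
contact_force: [-1.8, 1.1, 5.1]
gripper_width: 0.006
```

```bash
python3 s.py "[.453,-.191,.02]"; python3 w.py 4
```

```text
t 6.8 p [ 0.4521 -0.1906  0.0668] F [-1.79  1.09  5.09] w 0.006083770822253941
x ang 168.64255561680162 z [ 0.0261  0.0042 -0.9997]
q [-0.04  0.39  0.39  2.15 -0.27  0.63  1.91]
to go tool mm [ 0.3 -0.6 46.8]
paddle [ 0.44311535 -0.18963593  0.08964525] [[ 0.43140209 -0.21708901  0.08740066]
 [ 0.47172353 -0.16659268  0.09118736]]
lid 0.84 [[0.546, -0.304, 0.154], [0.617, -0.207, 0.163], [0.69, -0.13, 0.173]]
```

Contact: 5 N, and the lid is starting to lift. I'll press on.

Call:
apply_moves(increments=[0,0,0,4,0,0,0,0,4,0,0,0,0,4,0,0,0,0,4,0,0,0,0,4,0,0,0,0,4,0,0,0,0,4,0,0,0,0,4,0])

```text
t: 7.95
eef_pos: [0.4532, -0.1908, 0.0356]
tool_rot: [0.013, 0.099, 0.995, 0.004]
contact_force: [-0.5, 0.2, 5.4]
gripper_width: -0.001
```

```bash
python3 s.py "[.453,-.191,.02]"; python3 w.py 5
```

```text
t 7.95 p [ 0.4532 -0.1908  0.0356] F [-0.5   0.17  5.41] w -0.0007602125544161415
x ang 168.59414199480122 z [ 0.0275  0.0047 -0.9996]
q [-0.01  0.44  0.35  2.16 -0.31  0.56  1.95]
to go tool mm [ 0.6 -0.3 15.6]
paddle [ 0.44523565 -0.1902686   0.05587094] [[ 0.43348168 -0.21734947  0.05260709]
 [ 0.47169973 -0.1674595   0.06153448]]
lid 0.67 [[0.481, -0.309, 0.003], [0.613, -0.165, 0.095], [0.704, -0.132, 0.234]]
```

View pics/side5.png

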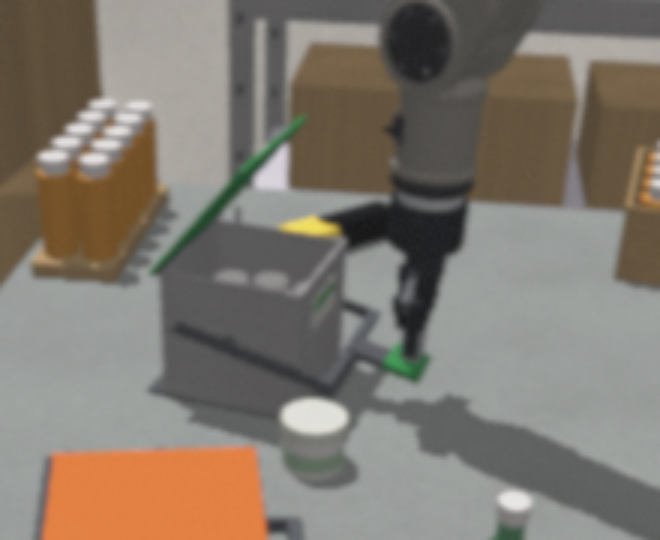

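Call:
apply_moves(increments=[0,0,0,4,0,0,0,0,4,0,0,0,0,3,0])

```text
t: 8.48
eef_pos: [0.4549, -0.1912, 0.0249]
tool_rot: [0.015, 0.099, 0.995, 0.003]
contact_force: [0.2, -0.3, 4.1]
gripper_width: 0.002
```

```bash
python3 s.py "[.453,-.191,.02]"
```

```text
t 8.475 p [ 0.4549 -0.1912  0.0249] F [ 0.21 -0.27  4.13] w 0.0017686501692750303
x ang 168.60002929537782 z [ 0.0299  0.0039 -0.9995]
q [ 0.01  0.46  0.34  2.16 -0.32  0.53  1.96]
to go tool mm [ 2.  -0.2  4.8]
```

Call:
apply_moves(increments=[0,0.5,0,2,0,0,0.5,0,2,0])

```text
t: 8.72
eef_pos: [0.4556, -0.1913, 0.0212]
tool_rot: [0.016, 0.099, 0.995, 0.003]
contact_force: [-0.4, 0.6, 12.7]
gripper_width: -0.0
```

```bash
python3 s.py "[.453,-.191,.02]"
```

```text
t 8.725 p [ 0.4556 -0.1913  0.0212] F [-0.37  0.57 12.65] w -0.000426304201582652
x ang 168.60638186870722 z [ 0.0326  0.0031 -0.9995]
q [ 0.01  0.47  0.33  2.17 -0.33  0.52  1.96]
to go tool mm [ 2.7 -0.2  1.1]
```

The force jumped to 12.7 N, so the lever is on its stop. I'll hold with a slight push.

Call:
apply_moves(increments=[0,0,0,1,0,0,0,0,1,0,0,0,0,1,0])

```text
t: 9.1
eef_pos: [0.4559, -0.1914, 0.0204]
tool_rot: [0.016, 0.1, 0.995, 0.004]
contact_force: [-4.2, 2.5, 20.3]
gripper_width: 0.001
```

```bash
python3 s.py "[.453,-.191,.02]"; python3 w.py 6
```

```text
t 9.1 p [ 0.4559 -0.1914  0.0204] F [-4.24  2.49 20.28] w 0.0011745998800076216
x ang 168.56084536376926 z [ 0.0335  0.0049 -0.9994]
q [ 0.01  0.47  0.33  2.17 -0.33  0.52  1.97]
to go tool mm [ 2.9 -0.2  0.3]
paddle [ 0.44816621 -0.19075233  0.03992492] [[ 0.43672691 -0.21756714  0.03589733]
 [ 0.47349729 -0.16794423  0.04762438]]
lid 0.8 [[0.636, -0.32, 0.154], [0.669, -0.217, 0.228], [0.707, -0.145, 0.294]]
```

View pics/side6.png

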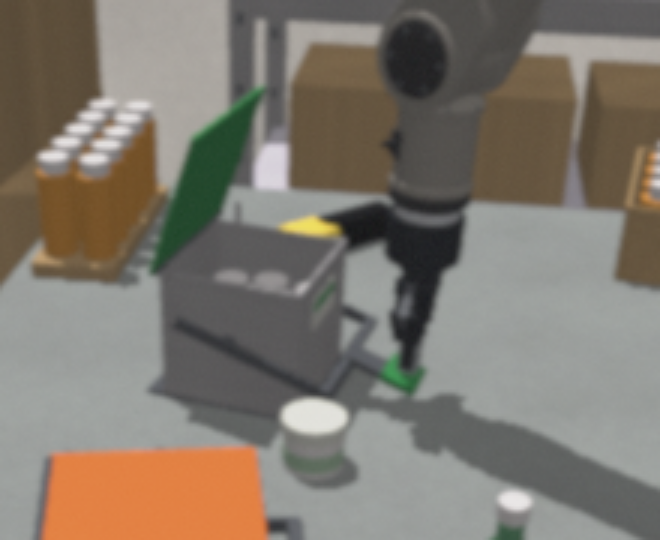

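The lid is fully open and nearly upright, at 20 N on the stop. Next I'll hold.

Call:
apply_moves(increments=[0,0,0,0,0,0,0,0,0.5,0,0,0,0,0,0,0,0,0,0.5,0,0,0,0,0,0,0,0,0,0.5,0])

```text
t: 10.0
eef_pos: [0.4556, -0.1913, 0.0216]
tool_rot: [0.017, 0.1, 0.995, 0.005]
contact_force: [-1.3, 1.0, 9.6]
gripper_width: -0.001
```

```bash
python3 s.py "[.453,-.191,.02]"
```

```text
t 10.0 p [ 0.4556 -0.1913  0.0216] F [-1.33  1.02  9.64] w -0.0012153889638875357
x ang 168.4937323001895 z [ 0.0347  0.0073 -0.9994]
q [ 0.02  0.47  0.33  2.17 -0.33  0.52  1.97]
to go tool mm [ 2.7 -0.3  1.5]
```

Call:
apply_moves(increments=[0,0,0,1,0,0,0,0,0.8,0,0,0,0,0.8,0,0,0,0,0.8,0,0,0,0,0.8,0,0,0,0,0.8,0,0,0,0,0.8,0,0,0,0,0.8,0])

```text
t: 11.0
eef_pos: [0.4559, -0.1912, 0.0207]
tool_rot: [0.018, 0.101, 0.995, 0.008]
contact_force: [-3.2, 1.2, 16.8]
gripper_width: -0.002
```

```bash
python3 s.py "[.453,-.191,.02]"
```

```text
t 11.0 p [ 0.4559 -0.1912  0.0207] F [-3.24  1.22 16.79] w -0.0022108583612508717
x ang 168.37237219392256 z [ 0.0374  0.0118 -0.9992]
q [ 0.02  0.47  0.32  2.17 -0.34  0.52  1.97]
to go tool mm [ 2.9 -0.4  0.6]
```

Call:
apply_moves(increments=[0,0,0,0.7,0,0,0,0,0.7,0,0,0,0,0.7,0,0,0,0,0.7,0,0,0,0,0.7,0,0,0,0,0.7,0,0,0,0,0.7,0,0,0,0,0.7,0,0,0,0,0.7,0,0,0,0,0.7,0,0,0,0,0.7,0,0,0,0,0.7,0])

```text
t: 12.5
eef_pos: [0.4559, -0.191, 0.0208]
tool_rot: [0.02, 0.103, 0.994, 0.011]
contact_force: [-2.9, 2.0, 16.0]
gripper_width: -0.006
```

```bash
python3 s.py "[.453,-.191,.07]"; python3 - <<'E'
from h import *
im,d=read_camera("top"); cv2.imwrite("pics/top7.png",im)
r=outline_of("top","green_lid")[0]; P=pts("top",r["pixels"],d)
print(r["p"],np.percentile(P,[3,50,97],axis=0).round(3))
E
```

```text
t 12.5 p [ 0.4559 -0.191   0.0208] F [-2.87  2.04 16.04] w -0.005611822615904952
x ang 168.18519310441224 z [ 0.0413  0.0188 -0.999 ]
q [ 0.04  0.47  0.31  2.17 -0.35  0.52  1.98]
to go tool mm [  1.1   0.7 -49.2]
0.72 [[ 0.631 -0.325  0.002]
 [ 0.661 -0.234  0.262]
 [ 0.704 -0.146  0.295]]
```

View pics/top7.png

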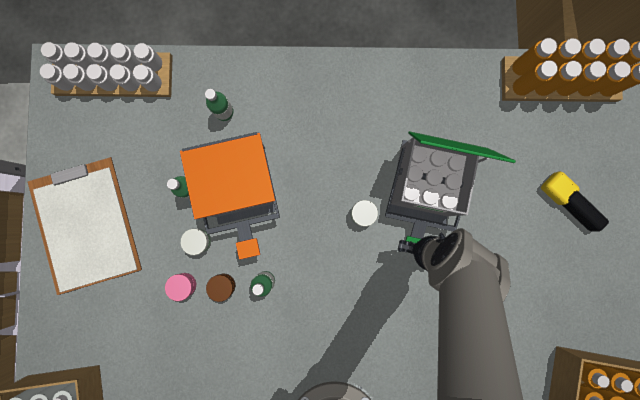

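I could see into the bin, and it has stayed open since about 8.7 s. After a brief further hold, the slow release starts.

Call:
apply_moves(increments=[0,0,0,0.7,0,0,0,0,0.7,0,0,0,0,-1,0,0,0,0,-2,0,0,0,0,-2,0,0,0,0,-2,0,0,0,0,-2,0,0,0,0,-2,0])

```text
t: 13.6
eef_pos: [0.4539, -0.1905, 0.032]
tool_rot: [0.018, 0.103, 0.994, 0.013]
contact_force: [-0.5, 0.1, 3.6]
gripper_width: 0.002
```

```bash
python3 s.py "[.453,-.191,.073]"
```

```text
t 13.6 p [ 0.4539 -0.1905  0.032 ] F [-0.5   0.15  3.59] w 0.001614421573734873
x ang 168.1561229984103 z [ 0.0393  0.0214 -0.999 ]
q [ 0.03  0.45  0.33  2.16 -0.34  0.55  1.97]
to go tool mm [ -0.6   0.5 -41. ]
```

Rising steadily at about 2 mm per row, still in contact.

Call:
apply_moves(increments=[0,0,0,-2,0,0,0,0,-2,0,0,0,0,-2,0,0,0,0,-2,0,0,0,0,-2,0,0,0,0,-2,0,0,0,0,-2,0,0,0,0,-2,0,0,0,0,-2,0,0,0,0,-2,0,0,0,0,-2,0,0,0,0,-2,0])

```text
t: 15.1
eef_pos: [0.4521, -0.1902, 0.0576]
tool_rot: [0.018, 0.103, 0.994, 0.013]
contact_force: [-1.5, 1.7, 3.5]
gripper_width: -0.005
```

```bash
python3 s.py "[.453,-.191,.073]"
```

```text
t 15.1 p [ 0.4521 -0.1902  0.0576] F [-1.55  1.71  3.51] w -0.004723496900525925
x ang 168.17928130372707 z [ 0.0376  0.0228 -0.999 ]
q [ 0.    0.4   0.36  2.16 -0.3   0.6   1.94]
to go tool mm [ -1.6  -0.2 -15.4]
```

Call:
apply_moves(increments=[0,0,0,-1.6,0,0,0,0,-1.6,0,0,0,0,-1.5,0,0,0,0,-1.5,0,0,0,0,-1.5,0,0,0,0,-1.3,0,0,0,0,-1.3,0,0,0,0,-1.3,0,0,0,0,-1.3,0,0,0,0,-1.3,0,0,0,0,-1.3,0,0,0,0,-1.5,0])

```text
t: 16.6
eef_pos: [0.4516, -0.1911, 0.0754]
tool_rot: [0.018, 0.103, 0.994, 0.013]
contact_force: [0.5, -0.4, 0.1]
gripper_width: 0.004
```

```bash
python3 s.py "[.453,-.191,.073]";python3 w.py 8
```

```text
t 16.6 p [ 0.4516 -0.1911  0.0754] F [ 0.52 -0.44  0.08] w 0.004319693547218433
x ang 168.16852622213128 z [ 0.0382  0.0217 -0.999 ]
q [-0.02  0.37  0.38  2.15 -0.28  0.64  1.92]
to go tool mm [-1.2  0.3  2.5]
paddle [ 0.4434249  -0.18723612  0.09520545] [[ 0.43174379 -0.21708991  0.09332365]
 [ 0.47299333 -0.16659716  0.09659522]]
lid 0.96 [[0.541, -0.302, 0.151], [0.615, -0.209, 0.153], [0.692, -0.131, 0.155]]
```

The lid is closed and the contact force is zero. I'll retreat upwards and check.

Call:
apply_moves(increments=[0,0,0,-5,0,0,0,0,-15,0,0,0,0,-25,0,0,0,0,-30,0,0,0,0,-30,0,0,0,0,-20,0,0,0,0,0,0,0,0,0,0,0])

```text
t: 17.75
eef_pos: [0.4465, -0.1948, 0.2092]
tool_rot: [0.02, 0.104, 0.994, 0.013]
contact_force: [-0.4, 0.4, 0.5]
gripper_width: -0.001
```

```bash
python3 s.py; python3 w.py 9; python3 - <<'E'
from h import *
im,d=read_camera("top"); cv2.imwrite("pics/top9.png",im)
a=cv2.imread("pics/top0.png"); df=cv2.absdiff(a,im).max(2)
print("jar region diff",df[195:232,348:382].max(),"orange/bottles",df[80:310,160:280].max(),"lid",df[135:215,395:485].max())
E
```

```text
t 17.75 p [ 0.4465 -0.1948  0.2092] F [-0.43  0.36  0.45] w -0.0008579559816215462
x ang 168.07489476867798 z [ 0.0418  0.0209 -0.9989]
q [-0.1   0.15  0.45  2.04 -0.12  0.94  1.78]
to go tool mm [-1.1  2.1 94.4]
paddle [ 0.45250946 -0.19205354  0.09528011] [[ 0.43245103 -0.21632873  0.09328799]
 [ 0.47368377 -0.16809778  0.09673221]]
lid 0.58 [[0.54, -0.307, 0.15], [0.614, -0.212, 0.153], [0.692, -0.132, 0.155]]
jar region diff 15 orange/bottles 16 lid 12
```

View pics/top9.png

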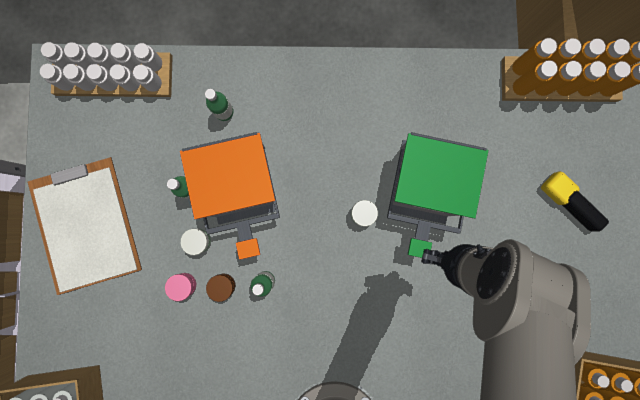

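The green lid is shut at (443,175) and the paddle is free. The jar (365,213), the bottles and the orange bin match the first picture to within noise.

```bash
python3 -c "
from station import *
print(hand_in())"
```

```text
the job is handed in; nothing more can be done
None
```

I pressed the green lever down to its stop with the closed fingertips, held the lid open, eased it shut and let go; the job is handed in at about 18 s.

- **Opening and hold:** the lever stayed on its stop from about 8.7 s to 12.8 s, roughly 4 s, with 10 to 20 N measured at each check. The side and top pictures showed the lid near upright and the inside of the bin in view.
- **Closing:** I raised the lever over about 3.5 s, and the force fell smoothly to zero. The lid is back at 150–155 mm and the paddle at 95 mm, the same as at the start.
- **Surroundings:** the tool finished at 0.21 m height with no contact force. The jars, bottles and orange bin match the first top picture to within image noise.

**Disagreement with the description:** the closed fingertips ended about 25 mm short of the stated tool end point. Contact came with the reported height at about 0.07 m instead of 0.095 m, so I found it by force and depth. The tool also tilted by about 2.5° during the hold, with no visible effect.

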